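# Turn a sample panel over against the bent stop

### The arm

A 7-joint arm with a two-finger parallel gripper is mounted at the origin on the work surface. World frame = base frame: x ahead of the robot, y to its left, z up, the work surface at z = 0. Lengths are in mm, angles in rad, forces in N, time in s.
With the tool pointing down it reaches from about 400 to 875 mm from the base axis. Payload 4.4 kg.
Tool frame: the origin (TCP) lies midway between the tips of the shut fingers; the grasp point (between the pads) lies 19 mm behind it; z points along the fingers, y is the direction in which the jaws open and shut (so a half turn about z gives the same grasp; the last joint's range is limited). The gripper opens to 85 mm and grips with 20 to 120 N. Pads are 22 mm wide; open, the fingers measure 114 mm over their backs; the gripper's body (76 mm by 85 mm) begins 54 mm behind the grasp point. The pads swing forward as they close: fully open they stand 13 mm farther back than shut.
Start: joints at [1.048, 0.628, 0.038, 1.517, -0.027, 0.996, -0.02], TCP at [286.729, -583.356, 231.313] pointing down, gripper open.
Joint ranges: [-3.06, 3.06], [-0.37, 2.12], [-1.25, 1.32], [0.18, 2.47], [-1.1, 4.24], [0.23, 1.98], [-2.94, 2.94]. Speed limits (rad/s): [2.57, 2.57, 3.14, 3.14, 3.14, 3.14, 3.14].

### API

Orientations are given as [roll, pitch, yaw] about the fixed x, y, z axes, in that order (R = Rz(yaw) Ry(pitch) Rx(roll)).
In Python, from cell import ctrl, vision gives the robot as it stands.
- The arm moves only by the tool play_rows, never from a script. Its arguments are lists of equal length, an entry for each row: "slide": the shift along the tool's x, y, z in mm, a list of three; "turn": the turn about the tool's z in rad; "fingers": the opening, from 0 (shut) to 1 (fully open). A call has 1 to 5 rows; each row is the pose to reach, as a shift and turn from the pose measured when the call began, along the tool's axes at that moment; what a row does not reach only later rows make up. A row lasts 1/8 s, in which the tool goes at most 62.5 mm and 10.7 degrees, less where a joint would pass 70% of its speed; a pose out of reach is approached as far as the arm can. A call with a gripper value outside its range is refused whole. The fingers move at their own pace and stop on an object; the grip force is fixed at half the most. Time passes only in rows, so rows that repeat a pose let the fingers close. It gives the time, the measured TCP pose, the force and the opening at its end, in the units of the state.
- ctrl.read_state(): the state, without advancing time (a new reading comes with each control period).
- vision.get_image(name): name is "side" or "top"; returns (picture, depth): 384x512x3 uint8, blue, green, red; 384x512 float32, mm along the optical axis (not along the pixel's ray), 0 where there is no reading.
- vision.camera_params(name): a dict with "fx", "fy", "cx", "cy" (pixels), "dist_coeffs" ([k1, k2, p1, p2, k3] as OpenCV has them; the pictures are not rectified), "position" and "rotation" of the camera in the world. Camera axes: x right, y up, looking along -z (the intrinsics and any distortion apply to the point x, -y, -z); pixel columns grow to the right and rows downward; lengths in mm; the calibration is good to about 2 mm. A picture is of the moment at which its call begins. camera_params takes no time and is no camera call.
- ctrl.finish_job(): hands the job in, once; it reports no verdict.
The state is a dict: "clock": time; "qpos": joint angles; "qd": joint speeds; "tau": joint torques, N m; "eef_pos": TCP position; "tool_rot": TCP orientation; "force": force on the tool from outside, world axes, zero at the start; "torque": the same for the moment, N m; "width": finger opening in mm.
Only numpy, scipy, OpenCV 4.12 (cv2) and the standard library are available. Lean on these libraries where they do the work, as an engineer would, in place of code of your own. Each camera call takes 0.05 s, during which the arm holds its last target.

### The job

On the green cutting mat one colour-sample panel still lies blue side up; turn it over without gripping or lifting it. With the fingertips push it against the bent metal stop until it tips up and leans steeply on the stop, then push its top edge back from behind so that it falls over and lies flat on the mat in front of the stop, orange side up. Leave the panel that is already orange side up and everything else where they are.

Things in the scene. Friction and masses are not known exactly. Their poses are not given: they have to be found in the camera images.
- stop: Fixed green cutting mat 270 x 400 mm, 3 mm thick, carrying a bent aluminium sheet stop 300 mm long. Origin on the table under the middle of the stop's foot line; x points square into the stop, away from the open mat, y along the stop, z up. The mat reaches from x = -170 to 100 mm, the foot is at x = 0. Behind the sheet (3 mm thick) are only ribs and a flange, up to x = 56 mm and under 40 mm high
- stop_foot (a point): middle of the stop's foot line, at the mat's surface. From here the polished, slippery front face curves up: 40 degrees at the foot, 73 at the top edge. A panel pushed squarely into the foot rides up the face by its far edge, then rests on the top edge, leaning about 57 degrees from level once its lower edge is at the foot; it stays leaning there by itself when let go
- stop_edge (a point): middle of the stop's straight top edge: 31 mm behind the foot line, 48 mm above the mat. The upper edge of a fully tipped panel stands above and behind it: about 80 mm above the mat and 48 mm behind the foot line. Pushed back past upright, the panel turns about its lower edge and falls onto the open mat
- panel: the panel to turn: loose stiff plastic plate 90 x 90 x 8 mm, about 80 g, at the start blue side up, orange side down, on the mat at one end or the other of the stop, 15 to 60 mm short of its foot and square to it within 0.2 rad. Origin: centre of the orange face; z points from the orange to the blue face; x points roughly towards the stop
- panel_center (a point): centre of the panel (mid thickness)
- panel_near (a point): middle of the panel's edge that at the start is farther from the stop (mid thickness); it becomes the lower edge and stays on the mat. Push it low, with the fingertips about 4 mm above the mat: from higher up they slip onto the blue face as the panel tips
- panel_far (a point): middle of the panel's edge that at the start is next to the stop (mid thickness)
- panel_done: a like panel, already turned: orange side up, lying on the mat at the other end of the stop, about 160 mm away centre to centre; leave alone. Origin: centre of its underside, z up
- paint_jar: small paint jar with yellow cap, 36 mm across, 45 mm high, on the mat behind the middle of the stop (about 80 mm behind the foot); leave alone. Origin: centre of its underside
- glue_pot: small white glue bottle with red cap, 28 mm across, 55 mm high, at the left (+y) end of the mat; leave alone. Origin: centre of its underside
- pen_pot: black pot with pens, 76 mm across, 145 mm high with the pens, beside the mat; leave alone. Origin: centre of its underside
- tape: yellow roll of tape lying flat, 90 mm across, 25 mm high, beside the mat; leave alone. Origin: centre of its underside
- toy: toy robot figure, 99 mm high, 65 mm wide, beside the mat; leave alone. Origin: centre of its underside
- sanding_block: cork sanding block 70 x 45 x 30 mm, beside the mat; leave alone. Origin: centre of its underside
- screwdriver: screwdriver 170 mm long lying across the table beyond the mat; leave alone. Origin: on its underside near the middle, handle towards its -x
Things that resemble listed ones, but are neither listed nor needed, are in the scene too. Leave any black or pink look-alike of the panel alone.

How it is judged:
By the outcome, as a careful person would: the job done as asked, in the order asked, and still so for the second after the job is handed in, with the robot touching nothing.
It also fails if it takes over 45 s, if anything falls off the work surface, if the arm or the gripper's body presses on something with over 40 N, if the wrist force passes 120 N, or if a joint passes its speed limit or range.

## Working session

There is one attempt and no reset: what is moved stays moved. The work goes in short steps, Python scripts to look and compute and a tool call to move; the robot and the scene stay as the last step left them, time stands still between calls to the robot, and variables do not carry over. Pictures are saved under pics/ and viewed, and the job is handed in when it is done.

Besides the shell and the picture viewer there is one more tool, called after "Emit:" in YAML: its name, and indented under it one key for each argument. play_rows: Moves the arm, as the interface text tells. Its arguments: {"type":"object","properties":{"slide":{"type":"array"},"turn":{"type":"array"},"fingers":{"type":"array"}},"required":["slide","turn","fingers"]}

```bash
ls; mkdir -p pics; cat > h.py <<'E'
import numpy as np, cv2, json
from cell import ctrl, vision
def grab(n):
    im,d=vision.get_image(n); np.savez('last_%s.npz'%n,im=im,d=d); return im,d
def load(n):
    z=np.load('last_%s.npz'%n); return z['im'],z['d']
def pix2w(n,uv,depth):
    p=vision.camera_params(n); K=np.array([[p['fx'],0,p['cx']],[0,p['fy'],p['cy']],[0,0,1]],float)
    q=cv2.undistortPoints(np.array(uv,np.float64).reshape(-1,1,2),K,np.array(p['dist_coeffs'],float)).reshape(-1,2)
    dd=np.asarray(depth,float).reshape(-1)
    pc=np.c_[q[:,0]*dd,-q[:,1]*dd,-dd]
    return pc@np.array(p['rotation']).T+np.array(p['position'])
def cloud(n,d):
    v,u=np.mgrid[:384,:512]
    return pix2w(n,np.c_[u.ravel(),v.ravel()],d.ravel()).reshape(384,512,3)
E
python3 - <<'E'
from h import *
for n in('top','side'):
    im,d=grab(n); cv2.imwrite(f'pics/{n}0.png',cv2.resize(im,(800,600)))
    print({k:np.round(v,3).tolist() for k,v in vision.camera_params(n).items()})
print(ctrl.read_state())
E
```

```text
pics
{'fx': 468.67, 'fy': 468.67, 'cx': 249.534, 'cy': 194.67, 'dist_coeffs': [-0.095, 0.0, 0.0, 0.0, 0.0], 'position': [284.318, 4.924, 1460.222], 'rotation': [0.213, -0.006, -1.593]}
{'fx': 384.279, 'fy': 384.279, 'cx': 259.503, 'cy': 189.289, 'dist_coeffs': [0.0, 0.0, 0.0, 0.0, 0.0], 'position': [92.427, 557.674, 939.995], 'rotation': [0.685, -0.011, -2.396]}
{'clock': 0.1, 'qpos': array([ 1.04821952,  0.62923389,  0.03844129,  1.51830502, -0.02701289,
        0.99630122, -0.02000457]), 'qd': array([-0.00108387,  0.00055127,  0.0011381 , -0.00259604,  0.00061118,
        0.00148297,  0.00036983]), 'tau': array([ 3.29524897e-03, -5.64535332e+01,  1.23048194e+00, -1.93973011e+01,
        1.13115739e-02,  5.41786008e-03,  2.18972446e-05]), 'eef_pos': array([ 286.46375678, -582.82542974,  230.48194124]), 'tool_rot': array([-3.13986281e+00,  4.45515575e-06,  4.56767184e-01]), 'force': array([-0.58060432,  0.13472842, -0.38883124]), 'torque': array([ 0.01545869,  0.00326435, -0.02651083]), 'width': 85.3901170250835}
```

```bash
sed -i "s/pc@np.array(p\['rotation'\]).T/pc@Rot.from_euler('xyz',p['rotation']).as_matrix().T/; 1a from scipy.spatial.transform import Rotation as Rot" h.py; python3 - <<'E'
from h import *
for n in('top','side'):
    im,d=load(n); c=cloud(n,d); print(n,np.round(c[20:384:60,30:512:90],0).tolist())
E
```

```text
top [[[1754.0, 1152.0, -742.0], [1728.0, 652.0, -742.0], [1711.0, 170.0, -741.0], [1698.0, -306.0, -734.0], [1707.0, -797.0, -749.0], [1710.0, -1301.0, -740.0]], [[1404.0, 1122.0, -760.0], [1375.0, 634.0, -741.0], [1366.0, 171.0, -749.0], [1356.0, -290.0, -747.0], [1349.0, -756.0, -740.0], [1358.0, -1252.0, -757.0]], [[791.0, 704.0, 29.0], [778.0, 401.0, 40.0], [783.0, 115.0, 5.0], [779.0, -180.0, -1.0], [774.0, -479.0, 1.0], [771.0, -791.0, -0.0]], [[545.0, 588.0, 238.0], [589.0, 403.0, 6.0], [584.0, 116.0, 1.0], [578.0, -171.0, 1.0], [572.0, -462.0, -1.0], [566.0, -763.0, -0.0]], [[398.0, 660.0, 60.0], [399.0, 397.0, 2.0], [394.0, 116.0, 5.0], [388.0, -162.0, 4.0], [380.0, -443.0, 7.0], [371.0, -739.0, 1.0]], [[217.0, 675.0, 4.0], [217.0, 392.0, 3.0], [213.0, 118.0, 7.0], [207.0, -154.0, 6.0], [197.0, -431.0, 4.0], [185.0, -720.0, -1.0]], [[38.0, 669.0, 1.0], [40.0, 390.0, 1.0], [37.0, 120.0, 2.0], [30.0, -148.0, -1.0], [152.0, -208.0, 730.0], [164.0, -298.0, 836.0]]]
side [[[2397.0, -102.0, -117.0], [2399.0, -623.0, -309.0], [2400.0, -1381.0, -587.0], [1939.0, -1961.0, -637.0], [1
[... 177 characters left out ...]
 [253.0, -517.0, 320.0]], [[2355.0, 223.0, -762.0], [1933.0, -162.0, -753.0], [889.0, -61.0, -5.0], [654.0, -276.0, 0.0], [422.0, -497.0, -1.0], [188.0, -719.0, -1.0]], [[1900.0, 452.0, -764.0], [840.0, 327.0, 58.0], [688.0, 123.0, 1.0], [485.0, -67.0, 1.0], [282.0, -261.0, -3.0], [77.0, -452.0, -0.0]], [[897.0, 598.0, -4.0], [715.0, 431.0, -1.0], [536.0, 263.0, -3.0], [353.0, 98.0, 6.0], [173.0, -77.0, -3.0], [30.0, 66.0, 364.0]], [[574.0, 647.0, 237.0], [545.0, 529.0, 58.0], [413.0, 376.0, -2.0], [250.0, 225.0, 0.0], [86.0, 78.0, 10.0], [-44.0, 49.0, 190.0]], [[477.0, 696.0, 238.0], [400.0, 598.0, 153.0], [312.0, 469.0, -1.0], [164.0, 331.0, -3.0], [15.0, 194.0, 0.0], [-135.0, 55.0, 1.0]]]
```

View pics/top0.png

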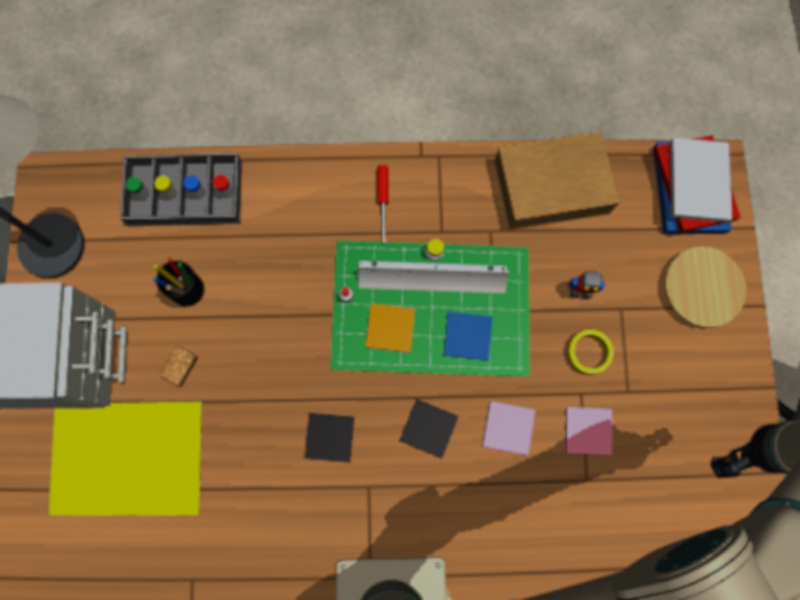

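View pics/side0.png

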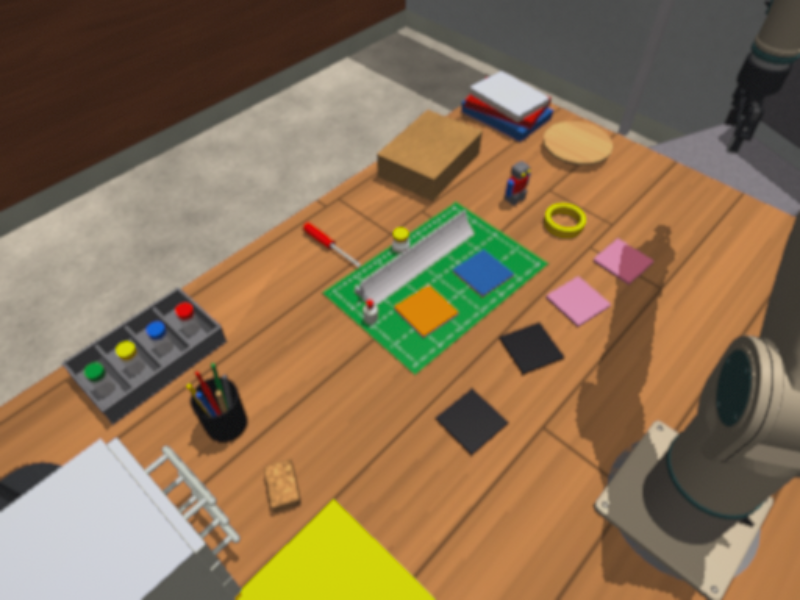

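Candidates in the top picture (800x600): the blue square on the mat (468,336), the orange one (390,328, already turned), black look-alikes (330,438) and (428,428), pink ones (510,428) and (590,430), and a blue book (695,185). The description fits the blue square on the mat. Next I measure it and check it in a crop.

```bash
cat >> h.py <<'E'
def masks(im):
    hsv=cv2.cvtColor(im,cv2.COLOR_BGR2HSV)
    return dict(blue=cv2.inRange(hsv,(100,120,60),(125,255,255)),orange=cv2.inRange(hsv,(11,200,120),(22,255,255)),green=cv2.inRange(hsv,(50,100,60),(85,255,255)))
def plane(n,uv,z):
    a=pix2w(n,uv,np.full(len(uv),100.)); o=np.array(vision.camera_params(n)['position'])
    r=a-o; return o+r*((z-o[2])/r[:,2:3])
E
python3 - <<'E'
from h import *
roi={'top':(140,195,250,350),'side':(120,200,240,360)}
roi={'top':(150,245,200,345),'side':(120,240,200,355)}
for n in('top','side'):
    im,d=load(n); m=masks(im); a,b,c,e=roi[n]
    cv2.imwrite(f'pics/{n}_crop.png',cv2.resize(im[a:b,c:e],None,fx=5,fy=5,interpolation=cv2.INTER_CUBIC))
    C=cloud(n,d)
    for k in m:
        mm=np.zeros_like(m[k]); mm[a:b,c:e]=m[k][a:b,c:e]
        if k=='green': mm=cv2.morphologyEx(mm,cv2.MORPH_CLOSE,np.ones((3,3)))
        cs,_=cv2.findContours(mm,cv2.RETR_EXTERNAL,cv2.CHAIN_APPROX_NONE)
        q=max(cs,key=cv2.contourArea).reshape(-1,2).astype(float)
        z=3 if k=='green' else 11
        w=plane(n,q,z)[:,:2].astype(np.float32)
        r=cv2.minAreaRect(w); print(n,k,cv2.contourArea(q.astype(np.float32)),np.round(r[0],1),np.round(r[1],1),round(r[2],1))
        print('   ',np.round(cv2.boxPoints(r)).tolist(), 'depth z', np.median(C[mm>0][:,2]))
    # stop cloud
    P=C[a:b,c:e].reshape(-1,3)
    P=P[(P[:,2]>15)&(P[:,2]<70)]
    print(n,'high',np.round(P[P[:,2]>45],0)[::6].tolist())
E
```

```text
top blue 721.5 [ 529.5 -165.3] [89.5 87.8] 82.3
    [[480.0, -204.0], [567.0, -216.0], [579.0, -127.0], [492.0, -115.0]] depth z 12.308274806584336
top orange 700.5 [549.9  -8.7] [87.6 86.8] 81.8
    [[501.0, -46.0], [587.0, -58.0], [599.0, 28.0], [513.0, 41.0]] depth z 12.42472777777732
top green 9937.5 [591.8 -93.6] [397.9 268.7] 86.8
    [[447.0, -285.0], [715.0, -300.0], [737.0, 98.0], [469.0, 112.0]] depth z 4.3614556659571235
top high [[720.0, -96.0, 53.0], [717.0, -102.0, 51.0], [713.0, -92.0, 54.0], [714.0, -112.0, 49.0], [709.0, -98.0, 55.0], [710.0, -118.0, 52.0], [707.0, -108.0, 52.0], [702.0, -98.0, 58.0], [705.0, -118.0, 45.0], [701.0, -111.0, 48.0], [696.0, -98.0, 54.0], [695.0, -92.0, 49.0], [691.0, -101.0, 51.0], [669.0, 40.0, 46.0], [667.0, 21.0, 52.0], [664.0, 43.0, 53.0], [664.0, 21.0, 50.0], [662.0, -4.0, 56.0], [662.0, -22.0, 54.0], [663.0, -41.0, 49.0], [663.0, -60.0, 49.0], [663.0, 40.0, 45.0], [661.0, -0.0, 49.0], [661.0, -32.0, 46.0], [658.0, -50.0, 57.0], [660.0, -69.0, 49.0], [659.0, -88.0, 50.0], [659.0, -106.0, 50.0], [659.0, -125.0, 46.0], [657.0, -144.0
[... 851 characters left out ...]
h z 0.7102532925090941
side high [[629.0, -374.0, 46.0], [609.0, -380.0, 53.0], [618.0, -369.0, 50.0], [649.0, -247.0, 47.0], [647.0, -223.0, 51.0], [651.0, -202.0, 48.0], [655.0, -180.0, 48.0], [717.0, -111.0, 46.0], [717.0, -101.0, 49.0], [654.0, -159.0, 49.0], [706.0, -104.0, 49.0], [654.0, -159.0, 45.0], [656.0, -146.0, 49.0], [705.0, -88.0, 47.0], [696.0, -93.0, 46.0], [653.0, -123.0, 49.0], [658.0, -104.0, 45.0], [660.0, -73.0, 48.0], [659.0, -63.0, 48.0], [659.0, -45.0, 48.0], [661.0, -23.0, 50.0], [661.0, -10.0, 52.0], [660.0, -4.0, 47.0], [667.0, 24.0, 46.0], [666.0, 34.0, 47.0], [666.0, 51.0, 46.0], [620.0, 79.0, 53.0], [614.0, 81.0, 56.0], [608.0, 83.0, 58.0], [610.0, 85.0, 48.0]]
```

View pics/top_crop.png

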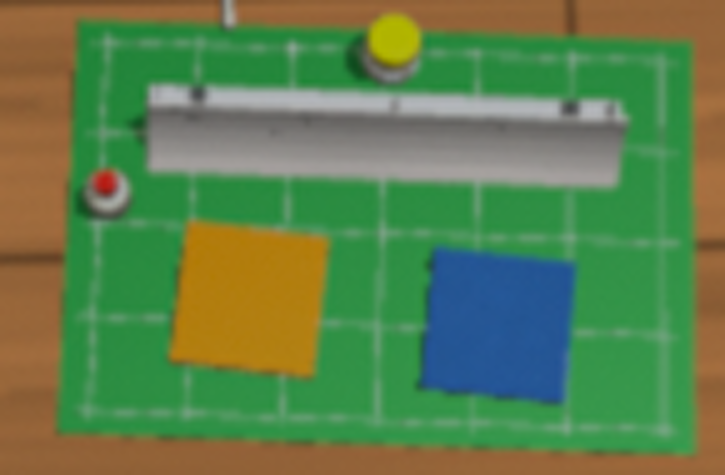

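View pics/side_crop.png

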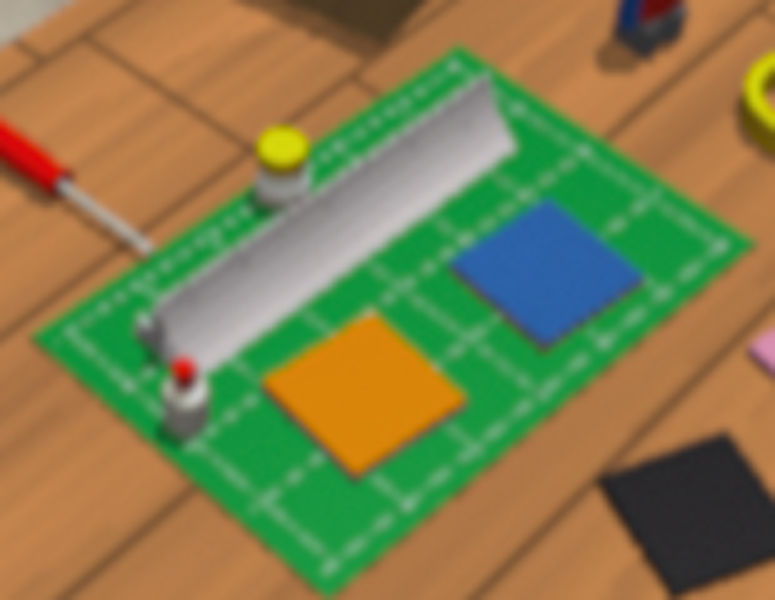

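The crops confirm it: the blue panel is at (498,325) in the top crop and (545,272) in the side crop, with clear mat between it and the stop. The orange panel is at (250,298) in the top crop. The panel is about 48 mm short of the foot.

```bash
cat >> h.py <<'E'
EX=np.array([.9984,-.0565]);EY=np.array([.0565,.9984]);O=np.array([626.,-95.])
def s2w(x,y): return O+x*EX+y*EY
def w2s(p): d=np.asarray(p)[:2]-O; return np.array([d@EX,d@EY])
def rel(x,y,z,yaw=-.0565):
    "stop-frame x,y and world z -> slide, turn"
    s=ctrl.read_state(); R=Rot.from_euler('xyz',s['tool_rot']).as_matrix()
    t=np.r_[s2w(x,y),z]; t0=s['eef_pos']
    print('stopframe',np.round(w2s(t0),1),'z',round(t0[2],1),'rot',np.round(s['tool_rot'],3),'F',np.round(s['force'],1),'w',round(s['width'],1),'t',s['clock'])
    print('slide',np.round(R.T@(t-t0),1),'turn',round(s['tool_rot'][2]-yaw,3))
E
python3 -c "
from h import *
rel(-175,-75,150)"
```

```text
stopframe [-311.4 -506.2] z 230.5 rot [-3.14   0.     0.457] F [-0.6  0.1 -0.4] w 85.4 t 0.1
slide [ 330.6 -308.5   81. ] turn 0.513
```

Emit:
play_rows:
  slide:
    - [44, -41, 0]
    - [88, -82, 0]
    - [132, -123, 0]
    - [176, -164, 0]
    - [220, -205, 0]
  turn: [0.12, 0.25, 0.38, 0.513, 0.513]
  fingers: [0.5, 0.5, 0.5, 0.5, 0.5]

```text
clock: 0.72
eef_pos: [393.9, -299.8, 230.6]
tool_rot: [-3.14, 0.001, -0.057]
force: [1.1, -0.1, 0.4]
width: 42.8
```

```bash
python3 -c "
from h import *
rel(-175,-75,100)"
```

```text
stopframe [-220.1 -217.6] z 230.6 rot [-3.14e+00  1.00e-03 -5.70e-02] F [ 1.1 -0.1  0.4] w 42.8 t 0.725
slide [  45.2 -142.4  130.8] turn -0.001
```

Emit:
play_rows:
  slide:
    - [15, -48, 30]
    - [30, -95, 70]
    - [45, -142, 120]
    - [62, -142, 170]
    - [62, -142, 200]
  turn: [0, 0, 0, 0, 0]
  fingers: [0.5, 0.5, 0.5, 0.5, 0.5]

```text
clock: 1.35
eef_pos: [464.5, -159.3, 28.2]
tool_rot: [-3.139, 0.002, -0.054]
force: [0.1, -0.8, 0.8]
width: 42.7
```

```bash
python3 - <<'E'
from h import *
rel(-158,-75,10)
for n,(a,b,c,e) in {'top':(150,245,200,345),'side':(120,240,200,355)}.items():
    im,d=grab(n); cv2.imwrite(f'pics/{n}_pre.png',cv2.resize(im[a:b,c:e],None,fx=5,fy=5,interpolation=cv2.INTER_CUBIC))
E
```

```text
stopframe [-157.6  -73.4] z 28.2 rot [-3.139e+00  2.000e-03 -5.400e-02] F [ 0.1 -0.8  0.8] w 42.7 t 1.35
slide [-0.3  1.7 18.2] turn 0.003
```

View pics/side_pre.png

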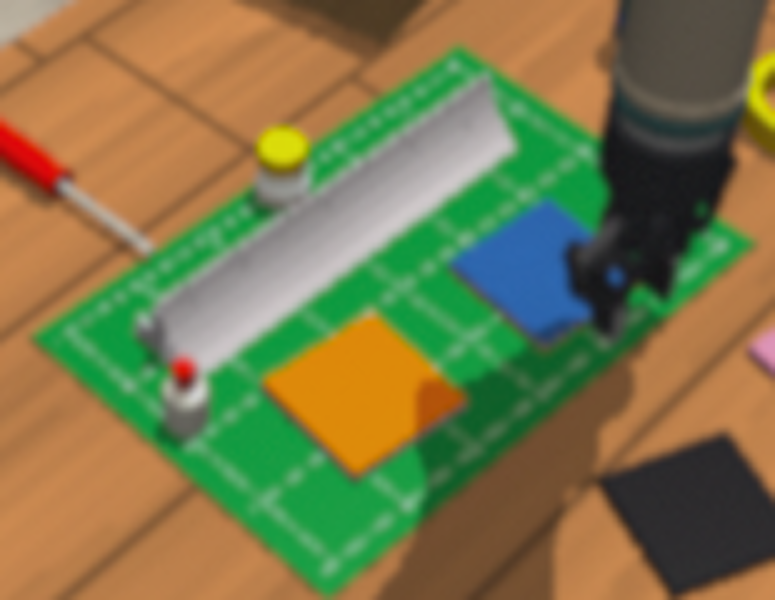

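The fingertips (610,325) are just behind the panel's near edge, still above the mat. Next I feel downward for the mat.

Emit:
play_rows:
  slide:
    - [-1, 2, 10]
    - [-1, 2, 18]
    - [-1, 2, 19]
    - [-1, 2, 19]
  turn: [0, 0, 0, 0]
  fingers: [0.5, 0.5, 0.5, 0.5]

```text
clock: 1.95
eef_pos: [460.6, -162.1, 9.4]
tool_rot: [-3.138, 0.007, -0.057]
force: [-0.3, 0.0, 1.0]
width: 42.6
```

Emit:
play_rows:
  slide:
    - [0, 0, 3]
    - [0, 0, 3]
  turn: [0, 0]
  fingers: [0.5, 0.5]

```text
clock: 2.2
eef_pos: [460.7, -162.1, 6.5]
tool_rot: [-3.138, 0.006, -0.057]
force: [0.3, -0.6, -0.0]
width: 42.6
```

Emit:
play_rows:
  slide:
    - [0, 0, 2.5]
    - [0, 0, 2.5]
  turn: [0, 0]
  fingers: [0.5, 0.5]

```text
clock: 2.45
eef_pos: [460.6, -162.1, 3.8]
tool_rot: [-3.138, 0.007, -0.057]
force: [-0.1, -0.2, 0.5]
width: 42.6
```

Emit:
play_rows:
  slide:
    - [0, 0, 2]
    - [0, 0, 2]
  turn: [0, 0]
  fingers: [0.5, 0.5]

```text
clock: 2.7
eef_pos: [460.4, -162.0, 1.6]
tool_rot: [-3.138, 0.007, -0.057]
force: [-0.2, 1.6, 0.5]
width: 42.9
```

Emit:
play_rows:
  slide:
    - [0, 0, 1.5]
    - [0, 0, 1.5]
  turn: [0, 0]
  fingers: [0.5, 0.5]

```text
clock: 2.95
eef_pos: [460.5, -162.1, 1.2]
tool_rot: [-3.138, 0.006, -0.057]
force: [-1.8, 1.2, 13.0]
width: 42.8
```

Emit:
play_rows:
  slide:
    - [0, 0, -4.2]
    - [10, 0, -4.2]
    - [20, 0, -4.2]
    - [30, 0, -4.2]
    - [40, 0, -4.2]
  turn: [0, 0, 0, 0, 0]
  fingers: [0.5, 0.5, 0.5, 0.5, 0.5]

```text
clock: 3.58
eef_pos: [501.1, -164.3, 4.9]
tool_rot: [-3.138, 0.007, -0.057]
force: [-0.9, -0.0, -0.0]
width: 42.9
```

```bash
cat > look.py <<'E'
from h import *
import sys
for n,(a,b,c,e) in {'top':(150,245,200,345),'side':(120,240,200,355)}.items():
    im,d=grab(n); cv2.imwrite(f'pics/{n}_{sys.argv[1]}.png',cv2.resize(im[a:b,c:e],None,fx=5,fy=5,interpolation=cv2.INTER_CUBIC))
rel(-12,-76,5.4)
E
python3 look.py p1
```

```text
stopframe [-119.4  -76.2] z 5.0 rot [-3.139  0.004 -0.056] F [-0.3  0.4 -0.1] w 42.8 t 3.675
slide [107.4  -0.2  -0.8] turn 0.0
```

View pics/side_p1.png

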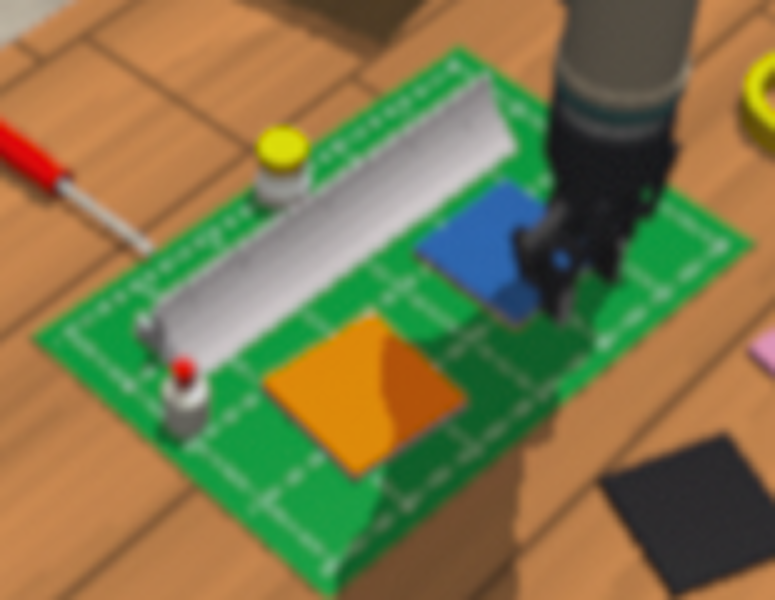

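View pics/top_p1.png

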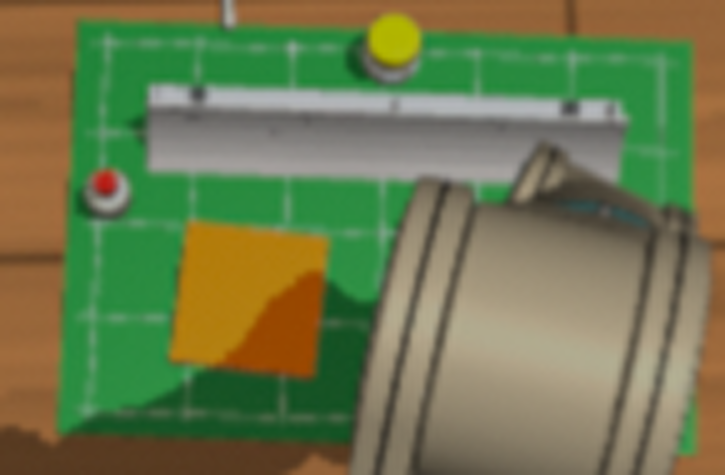

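The side view shows the panel pushed with the fingertips (560,310) flush against its near edge. It is closer to the stop now, and the other things are undisturbed. I keep pushing.

Emit:
play_rows:
  slide:
    - [8, 0, -0.6]
    - [16, 0, -0.5]
    - [24, 0, -0.4]
    - [32, 0, -0.4]
    - [40, 0, -0.4]
  turn: [0, 0, 0, 0, 0]
  fingers: [0.5, 0.5, 0.5, 0.5, 0.5]

```text
clock: 4.3
eef_pos: [542.2, -166.6, 5.1]
tool_rot: [-3.139, 0.005, -0.056]
force: [-2.1, 0.4, 0.5]
width: 42.8
```

```bash
python3 look.py p2
```

```text
stopframe [-77.9 -76.2] z 5.3 rot [-3.139e+00  2.000e-03 -5.600e-02] F [-0.6  1.1  0.2] w 42.3 t 4.4
slide [65.9 -0.2 -0.3] turn 0.001
```

View pics/side_p2.png

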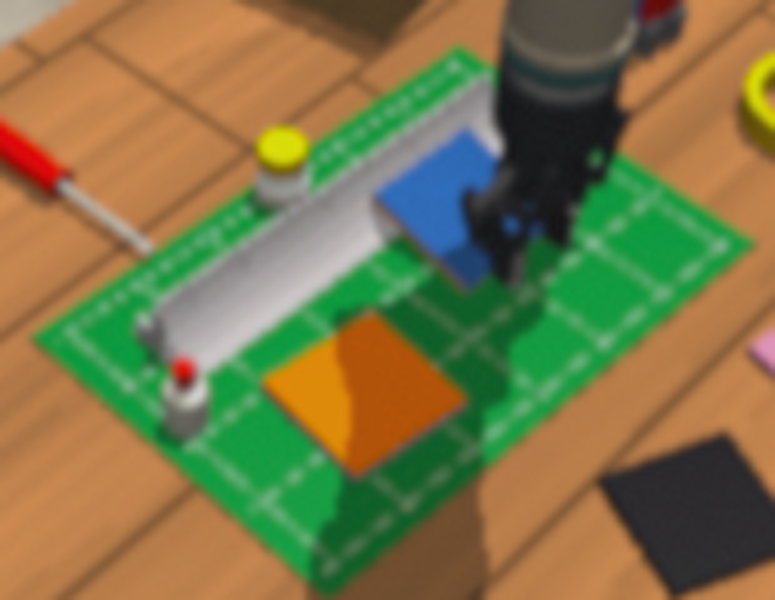

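The panel is riding up the face by its far edge (430,165), with its near edge still on the mat. I continue.

Emit:
play_rows:
  slide:
    - [8, 0, 0]
    - [16, 0, 0.1]
    - [24, 0, 0.1]
    - [32, 0, 0.1]
    - [38, 0, 0.1]
  turn: [0, 0, 0, 0, 0]
  fingers: [0.5, 0.5, 0.5, 0.5, 0.5]

```text
clock: 5.03
eef_pos: [582.7, -168.8, 5.2]
tool_rot: [-3.139, 0.002, -0.055]
force: [-1.3, -0.9, 0.4]
width: 42.9
```

```bash
python3 look.py p3
```

```text
stopframe [-38.6 -76.1] z 5.2 rot [-3.14e+00  1.00e-03 -5.50e-02] F [-1.7  0.3  0.9] w 42.4 t 5.125
slide [26.6 -0.1 -0.2] turn 0.001
```

View pics/side_p3.png

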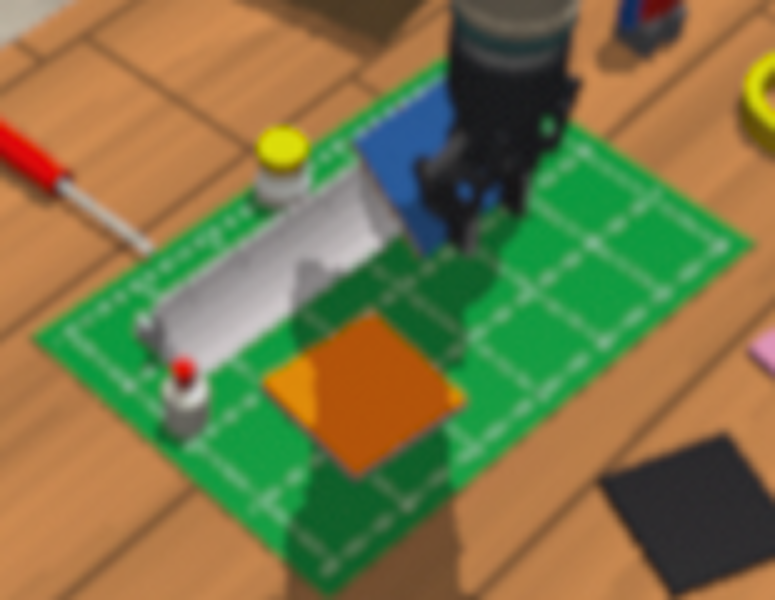

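Emit:
play_rows:
  slide:
    - [6, 0, 0]
    - [12, 0, 0]
    - [18, 0, 0]
    - [22, 0, 0]
    - [22, 0, 0]
  turn: [0, 0, 0, 0, 0]
  fingers: [0.5, 0.5, 0.5, 0.5, 0.5]

```text
clock: 5.75
eef_pos: [605.7, -170.0, 5.2]
tool_rot: [-3.14, -0.0, -0.055]
force: [0.4, 0.2, 0.3]
width: 42.8
```

```bash
python3 look.py p4
```

```text
stopframe [-16.4 -76.1] z 5.2 rot [-3.14   0.    -0.055] F [-1.   0.7  0.6] w 43.1 t 5.85
slide [ 4.4 -0.1 -0.2] turn 0.001
```

View pics/side_p4.png

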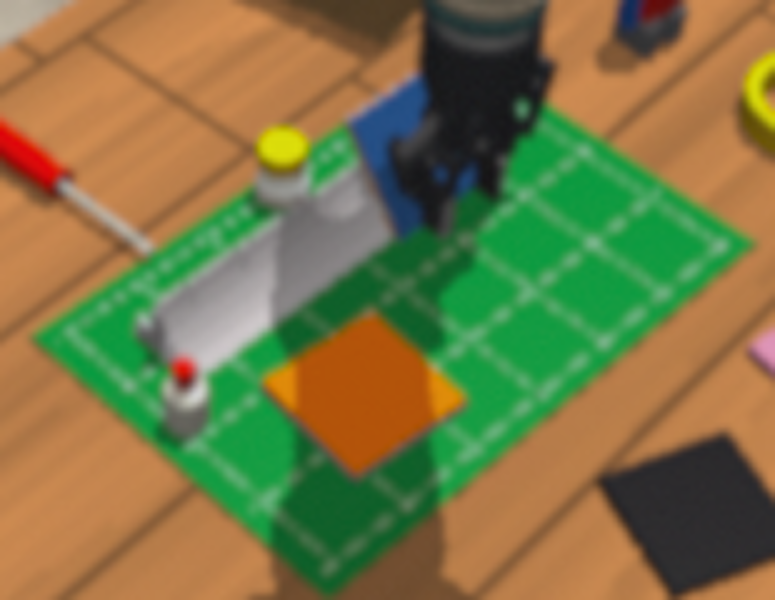

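It leans steeply now, with its lower-left corner (400,237) almost at the foot. A little more, watching the force.

Emit:
play_rows:
  slide:
    - [2, 0, 0]
    - [4, 0, 0]
    - [4, 0, 0]
  turn: [0, 0, 0]
  fingers: [0.5, 0.5, 0.5]

```text
clock: 6.22
eef_pos: [608.2, -170.2, 5.1]
tool_rot: [-3.139, 0.002, -0.055]
force: [-3.7, 0.3, 2.3]
width: 42.6
```

Emit:
play_rows:
  slide:
    - [2, 0, 0]
    - [2.5, 0, 0]
  turn: [0, 0]
  fingers: [0.5, 0.5]

```text
clock: 6.48
eef_pos: [608.3, -170.2, 5.0]
tool_rot: [-3.139, 0.007, -0.056]
force: [-7.4, -0.1, 6.4]
width: 42.8
```

```bash
python3 look.py p5; python3 - <<'E'
from h import *
im,d=load('side'); C=cloud('side',d); m=masks(im)['blue']; m[:120]=0;m[240:]=0;m[:,:200]=0;m[:,355:]=0
P=C[m>0]; P=P[(P[:,2]>5)&(P[:,2]<100)]
S=np.c_[(P[:,:2]-O)@EX,(P[:,:2]-O)@EY,P[:,2]]
A=np.c_[S[:,0],S[:,1],np.ones(len(S))]; c,*_=np.linalg.lstsq(A,S[:,2],rcond=None); 
u,s,v=np.linalg.svd(S-S.mean(0)); n=v[2]; print(len(S),S.min(0),S.max(0),'normal',n,'tilt',np.degrees(np.arccos(abs(n[2]))))
E
```

```text
stopframe [-13.4 -76.1] z 5.0 rot [-3.139  0.007 -0.056] F [-7.6  1.7  5.9] w 43.0 t 6.575
slide [ 1.4 -0.1 -0.4] turn 0.001
194 [ -32.19887979 -279.16297833    8.16994528] [ 41.03323349 -10.59608463  99.63477156] normal [ 0.81838856 -0.00467315 -0.57464626] tilt 54.92513665896465
```

View pics/side_p5.png

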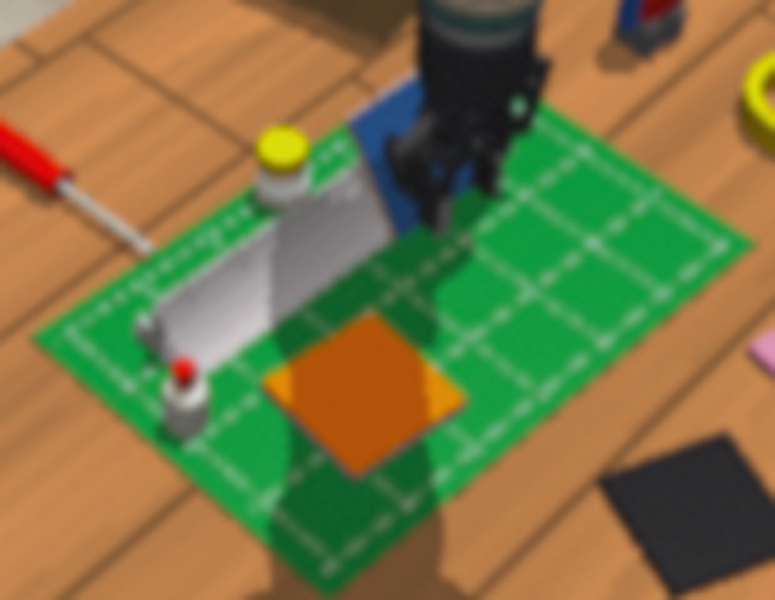

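The panel is seated: the tips met 7 N of resistance at the foot, and the measured tilt is about 55°. I back off, rise and go over it.

Emit:
play_rows:
  slide:
    - [-10, 0, 0]
    - [-30, 0, -5]
    - [-60, 0, -40]
    - [-60, 0, -100]
    - [-60, 0, -150]
  turn: [0, 0, 0, 0, 0]
  fingers: [0.5, 0.5, 0.5, 0.5, 0.5]

```text
clock: 7.2
eef_pos: [550.1, -167.7, 157.6]
tool_rot: [-3.139, 0.004, -0.056]
force: [0.0, 0.3, -0.4]
width: 43.0
```

```bash
cat > lean.py <<'E'
from h import *
im,d=load('side'); C=cloud('side',d); m=masks(im)['blue']; m[:120]=0;m[240:]=0;m[:,:200]=0;m[:,355:]=0
P=C[m>0]
S=np.c_[(P[:,:2]-O)@EX,(P[:,:2]-O)@EY,P[:,2]]
S=S[(S[:,2]>3)&(S[:,2]<110)&(S[:,1]>-150)&(S[:,1]<0)&(abs(S[:,0])<70)]
u,s,v=np.linalg.svd(S-S.mean(0)); n=v[2]; print(len(S),np.percentile(S,[3,97],axis=0).round(1).tolist(),'normal',n,'tilt',np.degrees(np.arccos(abs(n[2]))))
E
python3 look.py p6; python3 lean.py; python3 -c "
from h import *
rel(85,-75,170)"
```

```text
stopframe [-67.9 -77.9] z 161.3 rot [-3.141 -0.006 -0.056] F [ 1.  -1.1 -0.7] w 42.6 t 7.3
slide [ 54.9  -1.8 156.2] turn 0.001
507 [[-3.1, -111.5, 9.0], [39.5, -31.5, 75.9]] normal [-0.84426338 -0.00618899  0.53589276] tilt 57.59552380362176
stopframe [-67.9 -77.9] z 161.3 rot [-3.141 -0.006 -0.056] F [ 1.  -1.1 -0.7] w 42.6 t 7.3
slide [152.9  -2.8  -7.8] turn 0.001
```

View pics/side_p6.png

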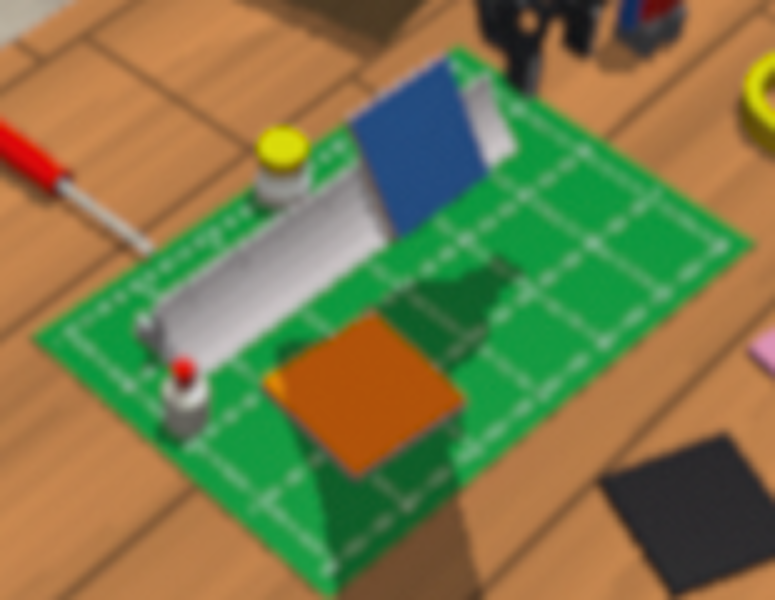

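The panel stays leaning by itself at 57.6°, with its top edge between (355,122) and (448,60). Now over and behind it.

Emit:
play_rows:
  slide:
    - [40, -1, -8]
    - [85, -3, -8]
    - [130, -6, -8]
    - [158, -6, -8]
    - [158, -6, -8]
  turn: [0, 0, 0, 0, 0]
  fingers: [0.5, 0.5, 0.5, 0.5, 0.5]

```text
clock: 7.92
eef_pos: [713.5, -171.1, 168.8]
tool_rot: [-3.141, -0.007, -0.054]
force: [-0.7, 0.1, -0.3]
width: 42.6
```

```bash
python3 -c "
from h import *
rel(88,-72,67)"
```

```text
stopframe [ 91.7 -71. ] z 168.8 rot [-3.141 -0.007 -0.054] F [-0.7  0.1 -0.3] w 42.6 t 7.925
slide [ -4.4   1.  101.7] turn 0.002
```

Emit:
play_rows:
  slide:
    - [-2, 1, 35]
    - [-2, 1, 70]
    - [-2, 1, 95]
    - [-2, 1, 101]
    - [-2, 1, 101]
  turn: [0, 0, 0, 0, 0]
  fingers: [0.5, 0.5, 0.5, 0.5, 0.5]

```text
clock: 8.55
eef_pos: [711.9, -172.2, 68.0]
tool_rot: [-3.141, -0.007, -0.055]
force: [0.5, 0.0, 1.0]
width: 42.7
```

```bash
python3 look.py p7; python3 lean.py
```

```text
stopframe [ 91.2 -72.4] z 69.3 rot [-3.142 -0.01  -0.055] F [ 0.5  0.1 -0.6] w 42.4 t 8.65
slide [-103.8    3.4   62.9] turn 0.002
508 [[-3.2, -112.0, 9.1], [39.6, -31.3, 75.5]] normal [-0.84332511 -0.00989436  0.53731263] tilt 57.4991154988328
```

View pics/side_p7.png

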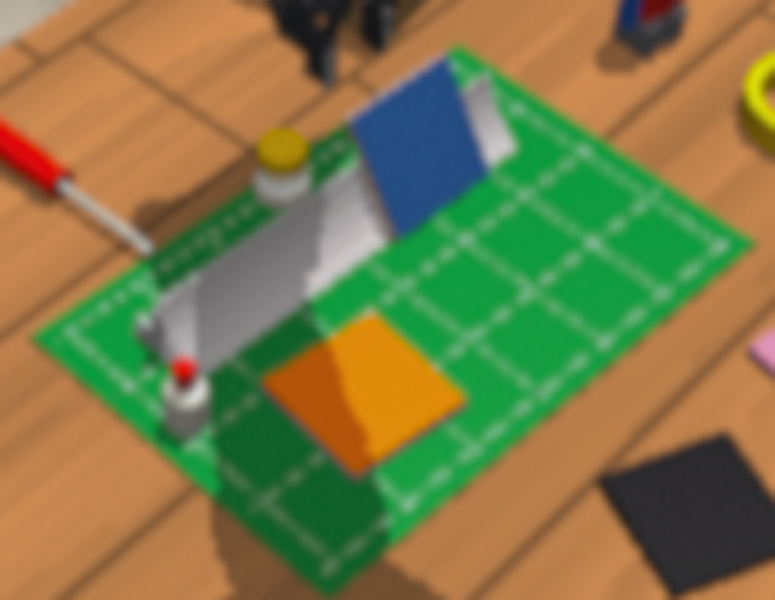

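The panel still leans at 57.5°, and the fingertips (325,75) and (385,40) are behind its top edge, clear of the jar. Now I push the top edge back.

Emit:
play_rows:
  slide:
    - [-12, 0, 1.5]
    - [-22, 0, 1.5]
    - [-32, 0, 1.5]
    - [-40, 0, 1.5]
    - [-48, 0, 1.5]
  turn: [0, 0, 0, 0, 0]
  fingers: [0.5, 0.5, 0.5, 0.5, 0.5]

```text
clock: 9.28
eef_pos: [664.7, -169.7, 67.5]
tool_rot: [-3.142, -0.01, -0.054]
force: [0.2, -0.2, -0.2]
width: 42.6
```

```bash
python3 look.py p8; python3 lean.py
```

```text
stopframe [ 42.1 -72.5] z 67.3 rot [-3.141 -0.008 -0.055] F [0.2 0.  0. ] w 42.4 t 9.375
slide [-54.6   3.4  61.4] turn 0.002
411 [[-5.0, -111.0, 10.6], [19.5, -32.7, 82.5]] normal [-0.94976136 -0.0061731   0.31291412] tilt 71.76506334273142
```

View pics/side_p8.png

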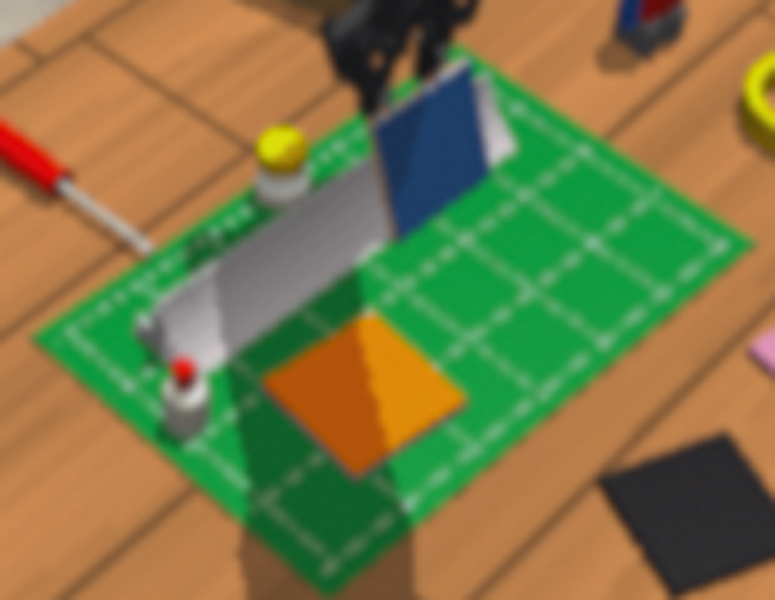

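The panel is up to 72° and turning about its lower edge, which stays by the foot. I continue past upright.

Emit:
play_rows:
  slide:
    - [-10, 0, 0]
    - [-19, 0, 0]
    - [-28, 0, 0]
    - [-37, 0, 0]
    - [-46, 0, 0]
  turn: [0, 0, 0, 0, 0]
  fingers: [0.5, 0.5, 0.5, 0.5, 0.5]

```text
clock: 10.0
eef_pos: [617.4, -167.2, 66.9]
tool_rot: [-3.141, -0.008, -0.055]
force: [0.1, -0.3, -0.3]
width: 42.5
```

```bash
python3 look.py p9; python3 lean.py
```

```text
stopframe [ -5.2 -72.7] z 66.9 rot [-3.141 -0.007 -0.055] F [ 0.6 -0.6 -0. ] w 42.8 t 10.1
slide [-7.2  3.3 61.4] turn 0.001lean.py:6: RuntimeWarning: Mean of empty slice.
  u,s,v=np.linalg.svd(S-S.mean(0)); n=v[2]; print(len(S),np.percentile(S,[3,97],axis=0).round(1).tolist(),'normal',n,'tilt',np.degrees(np.arccos(abs(n[2]))))
  ret = um.true_divide(
Traceback (most recent call last):
  File "lean.py", line 6, in <module>
    u,s,v=np.linalg.svd(S-S.mean(0)); n=v[2]; print(len(S),np.percentile(S,[3,97],axis=0).round(1).tolist(),'normal',n,'tilt',np.degrees(np.arccos(abs(n[2]))))
                                                           ~~~~~~~~~~~~~^^^^^^^^^^^^^^^^^
IndexError: index -1 is out of bounds for axis 0 with size 0
```

View pics/side_p9.png

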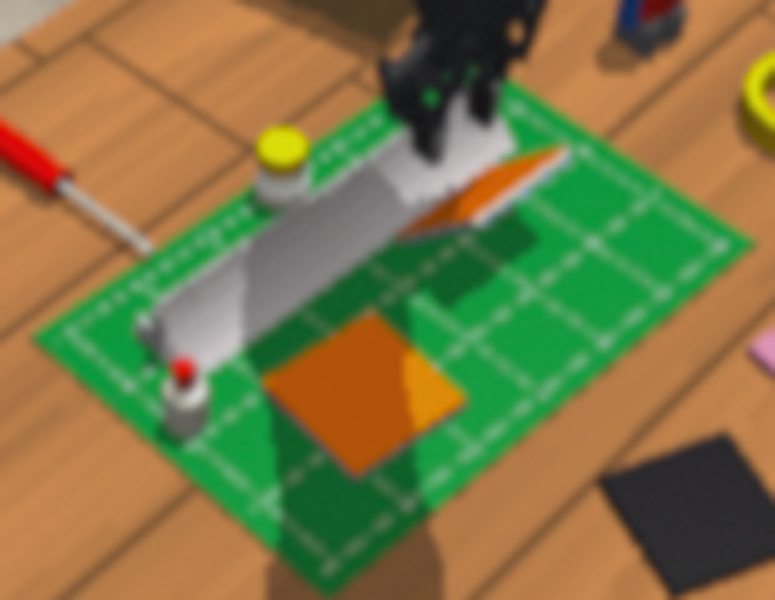

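It is past upright and falling freely, orange side showing (490,195). The arm now goes up and well clear.

Emit:
play_rows:
  slide:
    - [2, 0, -20]
    - [2, 0, -60]
    - [2, 0, -110]
    - [2, 0, -150]
    - [2, 0, -150]
  turn: [0, 0, 0, 0, 0]
  fingers: [0.5, 0.5, 0.5, 0.5, 0.5]

```text
clock: 10.72
eef_pos: [620.1, -168.3, 220.9]
tool_rot: [3.14, -0.015, -0.055]
force: [0.5, -0.9, -0.0]
width: 42.6
```

Emit:
play_rows:
  slide:
    - [-35, 40, 0]
    - [-70, 85, 0]
    - [-105, 135, 0]
    - [-140, 185, 0]
    - [-140, 185, 0]
  turn: [0, 0, 0, 0, 0]
  fingers: [0.5, 0.5, 0.5, 0.5, 0.5]

```text
clock: 11.35
eef_pos: [464.9, -350.9, 218.4]
tool_rot: [3.138, -0.012, -0.066]
force: [0.1, -0.4, 0.4]
width: 42.5
```

```bash
python3 look.py p10; python3 - <<'E'
from h import *
for n,(a,b,c,e) in {'top':(150,245,200,345),'side':(120,240,200,355)}.items():
    im,d=load(n); C=cloud(n,d); m=masks(im)['orange']
    mm=np.zeros_like(m); mm[a:b,c:e]=cv2.inRange(cv2.cvtColor(im,cv2.COLOR_BGR2HSV),(8,200,100),(22,255,255))[a:b,c:e]
    for q in cv2.findContours(mm,0,cv2.CHAIN_APPROX_NONE)[0]:
        if cv2.contourArea(q)<150: continue
        r=cv2.minAreaRect(plane(n,q.reshape(-1,2).astype(float),11)[:,:2].astype(np.float32))
        k=np.zeros_like(mm); cv2.drawContours(k,[q],-1,255,-1); print(n,np.round(r[0],1),'stop',w2s(r[0]).round(1),np.round(r[1],1),round(r[2],1),'z',np.percentile(C[k>0][:,2],[5,50,95]).round(1))
E
```

```text
stopframe [-142.  -258.8] z 218.2 rot [ 3.142 -0.014 -0.057] F [0.  0.5 0.2] w 42.5 t 11.45
slide [ 126.8 -183.   214.6] turn -0.001
top [549.9  -8.7] stop [-80.9  81.9] [87.6 86.8] 81.8 z [ 7.1 12.5 18.6]
top [ 565.6 -162.9] stop [-56.4 -71.2] [82.7 87.2] 87.8 z [ 7.3 12.3 17.5]
side [548.3  -8. ] stop [-82.5  82.5] [88.1 87.7] 81.8 z [ 5.9  8.7 11.9]
side [ 565.3 -162.7] stop [-56.8 -71. ] [87.9 88. ] 86.5 z [ 5.7  8.7 11.9]
```

View pics/side_p10.png

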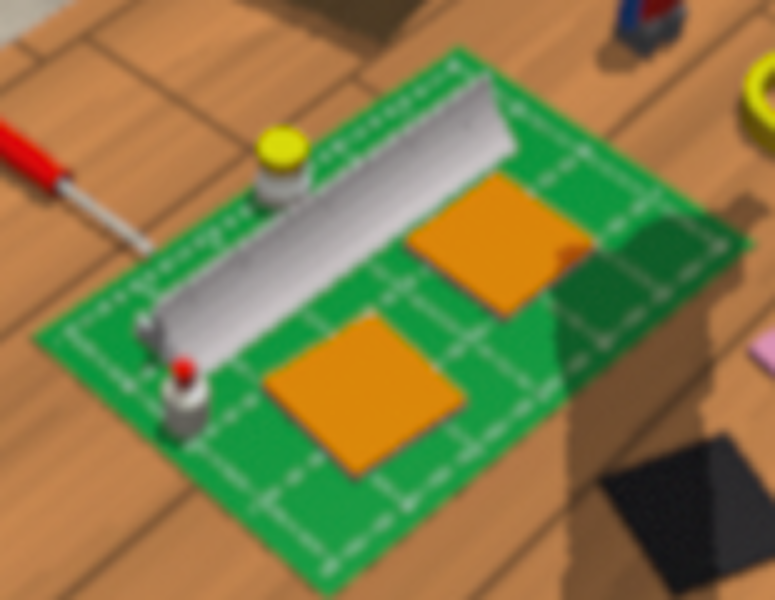

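View pics/top_p10.png

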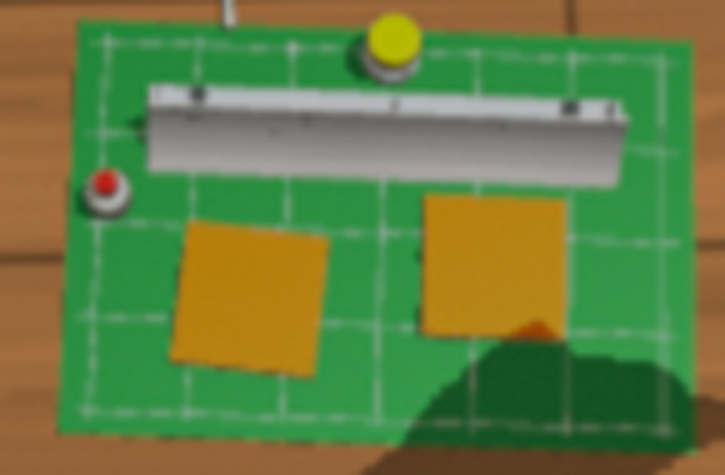

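The panel lies flat, orange side up, at (495,265) in the top crop and (500,245) in the side crop. The other orange panel, the jar and the glue bottle are where they were, and the arm is clear. I hand in the job.

```bash
python3 -c "
from h import *
print(ctrl.finish_job())"
```

```text
the job is handed in; nothing more can be done
None
```

The blue panel is turned over and lies flat on the mat in front of the stop, orange side up. I handed the job in at about 11.5 s of the 45 s allowed.

- **How it went:** I pushed the panel low with both fingertips until it sat against the stop's foot. Let go, it stayed leaning by itself at about 57°. I then pushed its top edge back from behind until it fell over, without gripping or lifting it.
- **Last checks:** Both cameras show the panel flat, centred about 56 mm in front of the foot line. The panel that was already orange is within 0.1 mm of its first measurement. The jar and glue bottle look unmoved, and the arm was clear with no contact force.
- **Forces:** The highest I read was about 13 N, when I felt for the mat with the fingertips. That is well under the limits.
- **Failed or disagreeing:** One tilt script failed because no blue was left to measure while the panel was falling. The two cameras differ by about 2 mm in position and 4 mm in height. The top camera measured the panel as 83 mm wide in one direction, probably because of the arm's shadow.

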